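# Hang up the setting gauge and hold a blank home in the corner jig

### The arm

A 7-joint arm with a two-finger parallel gripper is mounted at the origin on the work surface. World frame = base frame: x ahead of the robot, y to its left, z up, the work surface at z = 0. Lengths are in mm, angles in rad, forces in N, time in s.
With the tool pointing down it reaches from about 400 to 900 mm from the base axis. Payload 5.6 kg.
Tool frame: the origin (TCP) lies midway between the tips of the shut fingers; the grasp point (between the pads) lies 19 mm behind it; z points along the fingers, y is the line along which they close (so a half turn about z gives the same grasp; the last joint's range is limited). The gripper opens to 92 mm and grips with 3 to 60 N. Pads are 20 mm wide; open, the fingers measure 128 mm over their backs; the gripper's body (75 mm by 189 mm) begins 69 mm behind the grasp point.
Start: joints at [1.241, 0.468, -0.012, 1.603, 0.006, 1.071, -0.056], TCP at [183.833, -623.47, 214.592] pointing down, gripper open.
Joint ranges: [-2.53, 2.53], [-0.31, 2.02], [-1.57, 1.55], [0.28, 2.44], [-1.29, 4.43], [0.15, 1.84], [-2.92, 2.92]. Speed limits (rad/s): [2.57, 2.57, 3.14, 3.14, 3.14, 3.14, 3.14].

### API

Orientations are given as a rotation vector (axis times angle).
In Python, from cell import robot, grip, kin, viewer gives the robot as it stands. Calls block until the motion is done:
- robot.movep(position, orientation): joint-space move of the TCP to a pose.
- robot.servo_line(position, feed=150, rotation=None): straight line of the TCP; rotation=None keeps the orientation; feed is the mean speed in mm/s.
- robot.goto_joints(angles): joint-space move.
- grip(opening, newtons=None): opening from 0.0 (shut) to 1.0 (fully open); newtons is the grip in N (None keeps the last); returns when the fingers have stopped.
- robot.hold(seconds).
- kin.ik(position, orientation): joint angles nearest the present ones, or None.
- robot.observe(): the state.
- viewer.read_camera(name): name is "scene" or "side" or "wrist"; returns the picture (480x640x3 uint8, red, green, blue); there is no depth.
- viewer.camera_info(name): a dict with "camera_matrix" (3x3 intrinsics, pixels), "R" (3x3) and "t" (3): a world point X has camera coordinates R X + t. Camera axes: x right, y down, z forward; pixel columns grow to the right and rows downward; lengths in mm; the calibration is good to about 2 mm. The wrist camera is an equidistant fisheye: a pixel r from the principal point sees the ray r / f radians off the axis. A picture is of the moment at which its call begins: read the wrist's pose just before it. camera_info takes no time and is no camera call; for the wrist camera it gives the pose at the moment of the call.
A pose or a line that the arm cannot do raises robot.IKError and nothing moves.
- robot.job_done(): hands the job in; it is judged then, once.
Trained networks look in the newest picture that a camera, given by its name, has taken for a name from the list of things; names that differ only in an ending like _2 or _b are one class to them, and where a whole thing is asked for, a point or a joint stands for the part that bears it (a point fixed in the world has none). Each returns a list of dicts, best first, with "confidence" (0 to 1); they miss things now and then, are a little off and sometimes report something else, mostly with a low value. They report only what shows in the picture. A call takes as long as a camera call. They do not tell look-alikes from the thing itself.
- viewer.silhouettes(name, camera): "mask" (480x640 bool, what is visible of it).
- viewer.pinpoint(name, camera): "at" ([x, y, z] in mm, in the coordinates of the camera as it stood for that picture, good to about 4 mm: a listed point, or the origin of a listed thing).
The state is a dict: "t": time; "joints": joint angles; "joint_velocities": joint speeds; "joint_torque": joint torques, N m; "tcp_pos": TCP position; "tcp_rot": TCP orientation; "contact_force": force on the tool from outside, world axes, zero at the start; "wrist_torque": the same for the moment, N m; "grip_width": opening from 0.0 (shut) to 1.0 (fully open); "grip_force": force on a finger pad.
Only numpy, scipy, OpenCV 4.12 (cv2) and the standard library are available. Lean on these libraries where they do the work, as an engineer would, in place of code of your own. Each camera call takes 0.05 s, during which the arm holds its last target. There are 200 camera calls.

### The job

Take the setting gauge out of the corner jig and hang it by its eye on the peg of the wooden stand, and let go of it. Then put the rectangular aluminium blank flat on the jig plate with its long side along the long fence, press it fully home into the corner against both fences, and finish while still holding it pressed against both, ready for clamping. Leave the other things on the bench where they are.

Things in the scene. Friction and masses are not known exactly. Their poses are not given: they have to be found in the camera images.
- jig: Corner jig, fixed: dark steel plate 180 (x) x 140 (y) x 12 mm on the bench; origin under its centre, z up. Two steel fences on it, tops 27 mm above the bench: a long one along x near its -y edge, a short one along y near its +x edge. Work is pushed to its -y and +x. A blank fully home has its centre at x = 30, y = -22.5 mm, underside at z = 12 mm here. Rigid, oiled (friction 0.2).
- long_fence: Long fence of the jig, 130 (x) x 14 (y) x 15 mm, axes as the jig's, origin at the centre of its underside (jig x = -8, y = -52, z = 12 mm). Its working face looks to the jig's +y and lies at jig y = -45 mm.
- short_fence: Short fence of the jig, 14 (x) x 80 (y) x 15 mm, axes as the jig's, origin at the centre of its underside (jig x = 72, y = 3, z = 12 mm). Its working face looks to the jig's -x and lies at jig x = +65 mm.
- jig_corner (a point): Corner where the planes of the two working faces meet the plate's top (jig x = 65, y = -45, z = 12 mm).
- gauge: Setting gauge, loose steel, 0.35 kg, standing in the jig where the blank must go: foot 50 (x) x 40 (y) x 14 mm with an upright plate on its middle, 40 (x) x 8 (y) mm, up to 120 mm above the underside. Origin at the centre of the underside, z up. A round eye, 22 mm diameter, goes through the plate along y, centre 66 mm above the underside. Grip the plate across y near its top, above the eye.
- gauge_eye (a point): Centre of the gauge's eye, 66 mm above its underside, 54 mm below its top.
- peg_stand: Wooden peg stand, fixed: foot 100 (x) x 90 (y) x 12 mm, y = -20 to 70 mm; post 22 x 22 mm, 135 mm high, its front face at y = 0. From that face a steel peg, 10 mm diameter, points to the stand's -y, rising outward by 0.14 rad: it leaves the face 125 mm above the bench and is 60 mm long plus a 5 mm round end. Origin below the peg's root at bench height, z up.
- peg_root (a point): Where the peg's axis leaves the post's front face, 125 mm above the bench.
- peg_tip (a point): Outer end of the peg's axis, 60 mm from the root, about 133 mm above the bench.
- blank: Rectangular aluminium blank, loose, 70 (x) x 45 (y) x 50 (z) mm, about 0.4 kg, origin at the centre of its underside, z up. A small dark centre mark on its top. Either end may lead. Gripped high up across y (fingertips at least 18 mm above its underside) the fingers pass over the fences.
- round_offcut: Bystander: upright aluminium cylinder, 50 mm diameter, 45 mm high, origin at the centre of its underside; leave alone.
- bar_offcut: Bystander: square aluminium bar 80 (x) x 25 x 25 mm lying on the bench, origin at the centre of its underside; leave alone.
- wrench: Bystander: steel wrench, 160 mm long, lying on the bench beyond the jig, along its x; leave alone.
- screwdriver: Bystander: screwdriver lying on the bench near the robot's left, along its x; leave alone.
- screw_jar: Bystander: closed glass jar, 60 mm diameter, 75 mm high, origin under its centre; leave alone.
- oil_bottle: Bystander: white plastic bottle, 50 mm diameter, 140 mm high, origin under its centre; leave alone.
Not all that is in view belongs to the job. What is shaped like the gauge but pink or yellow is not meant.

How it is judged:
By the outcome, as a careful person would: the job done as asked, in the order asked, and still so for the second after the job is handed in, while the arm keeps its last pose, push and grip.
It also fails if it takes over 72 s, if anything falls off the work surface, if the arm or the gripper's body presses on something with over 40 N, if the wrist force passes 120 N, or if a joint passes its speed limit or range.

## Working session

There is one attempt and no reset: what is moved stays moved. The work goes in short steps, each a Python script; the robot and the scene stay as the last script left them, time stands still between calls to the robot, and variables do not carry over. Pictures are saved under pics/ and viewed, at most 10 in all, crops included, and the job is handed in when it is done.

```bash
ls; mkdir -p pics
python3 - <<'E'
from cell import robot,grip,kin,viewer
import cv2,numpy as np
ims=[]
for c in("scene","side"):
    im=viewer.read_camera(c); cv2.imwrite(f"pics/{c}0.png",im[:,:,::-1])
    i=viewer.camera_info(c); R=np.array(i["R"]);t=np.array(i["t"])
    print(c,"cam at",(-R.T@t).round(),np.array(i["camera_matrix"]).round(1).tolist())
    for n in("jig","jig_corner","long_fence","short_fence","gauge","gauge_eye","peg_stand","peg_root","peg_tip","blank"):
        for d in viewer.pinpoint(n,c):
            X=R.T@(np.array(d["at"])-t); print(n,round(d["confidence"],2),X.round(1))
o=robot.observe();print(o["t"],o["tcp_rot"])
E
```

```text
pics
scene cam at [1552. -178.  787.] [[500.4, 0.0, 311.8], [0.0, 500.4, 242.2], [0.0, 0.0, 1.0]]
jig 0.86 [498.7  34.2   3.2]
jig_corner 0.68 [566.4 -14.2  13. ]
jig_corner 0.42 [569.  304.8 121.3]
long_fence 0.68 [490.8 -22.3  12.8]
short_fence 0.79 [570.7  38.   12.4]
short_fence 0.64 [4.999e+02 3.140e+01 4.000e-01]
gauge 0.95 [348.3 -77.    3.6]
gauge 0.69 [ 4.703e+02  1.649e+02 -2.000e-01]
gauge 0.65 [ 439.2 -101.5   -3.9]
gauge 0.64 [512.9  37.4   8.4]
gauge 0.61 [342.7  46.   -1.3]
gauge 0.26 [ 601.8 -220.9   -1. ]
gauge_eye 0.86 [515.9  32.2  77.8]
gauge_eye 0.8 [469.2 165.8  65.3]
gauge_eye 0.74 [342.2  46.8  66.1]
gauge_eye 0.69 [437.3 -99.   66.4]
gauge_eye 0.6 [342.1 -81.1  66. ]
peg_stand 0.84 [567.6 312.8  -3. ]
peg_root 0.89 [565.3 302.8 121.5]
peg_tip 0.78 [576.7 245.  133. ]
blank 0.62 [ 5.141e+02 -3.731e+02  1.000e-01]
side cam at [168. 720. 631.] [[455.8, 0.0, 324.2], [0.0, 455.8, 235.1], [0.0, 0.0, 1.0]]
jig 0.81 [503.6  24.8   1.2]
jig_corner 0.79 [571.  -14.8  11.4]
long_fence 0.55 [491.9 -18.8  11.9]
short_fence 0.72 [ 515.1 -371.5    2.6]
short_fence 0.48 [577.   30.3  11.7]
short_fence 0.37 [518.6  38.   80.5]
gauge 0.95 [346.4 -83.6   1.6]
gauge 0.8 [341.4  47.7   2.1]
gauge 0.75 [ 436.2 -103.1   -3.6]
gauge 0.68 [512.7  36.8  12. ]
gauge 0.41 [570.1 305.3 125.4]
gauge_eye 0.87 [343.9  44.5  63.5]
gauge_eye 0.78 [469.3 168.5  64.8]
gauge_eye 0.71 [517.2  37.9  79.5]
gauge_eye 0.65 [ 5.051e+02  2.700e+01 -4.000e-01]
gauge_eye 0.61 [443.9 -99.5  61.6]
gauge_eye 0.59 [346.6 -79.1  68.1]
gauge_eye 0.58 [574.3 248.8 128. ]
gauge_eye 0.25 [ 7.235e+02  3.490e+01 -6.000e-01]
peg_stand 0.7 [494.4 -23.3   9.1]
peg_stand 0.61 [570.2 308.7   1.7]
peg_root 0.79 [570.8 310.4 123.4]
peg_tip 0.84 [570.4 248.7 129. ]
blank 0.74 [ 516.6 -372.2    0.9]
blank 0.27 [505.2  27.7  -1.7]
1.1 [ 3.10931991e+00  4.48828706e-01 -9.61995080e-05]
```

View pics/scene0.png

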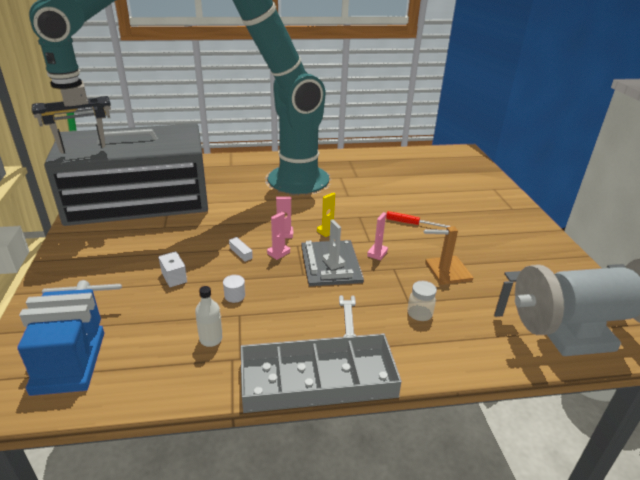

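View pics/side0.png

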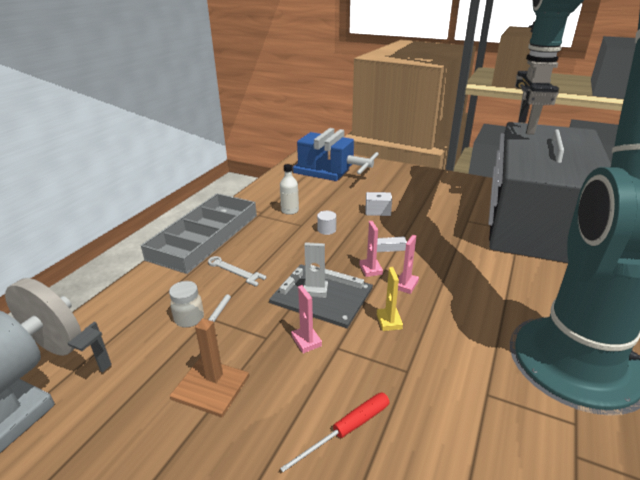

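Gauge-like things in the scene image: grey at (335,240) in the jig, pink at (285,215), (278,240) and (380,238), and yellow at (328,212). Grey steel standing in the jig fits the description. The blank is at (172,268) with its centre mark, and the peg stand is at (450,260). Next I'll take wrist views, rectified to known heights.

```bash
cat > h.py <<'E'
from cell import robot,grip,kin,viewer
import cv2,numpy as np
from scipy.spatial.transform import Rotation as Rn
def rot(yaw): # tool down, tool x at world angle yaw
    return (Rn.from_euler('z',yaw)*Rn.from_rotvec([np.pi,0,0])).as_rotvec()
def proj(X,i):
    K=np.array(i["camera_matrix"]);P=np.asarray(X)@np.array(i["R"]).T+np.array(i["t"])
    r=np.hypot(P[...,0],P[...,1])+1e-9;th=np.arctan2(r,P[...,2])
    return np.stack([K[0,0]*th*P[...,0]/r+K[0,2],K[1,1]*th*P[...,1]/r+K[1,2]],-1)
def ortho(im,i,c,z,half=100,s=2): # x right, y up; s px/mm
    n=int(2*half*s);u=(np.arange(n)-n/2)/s
    gx,gy=np.meshgrid(c[0]+u,c[1]-u);uv=proj(np.stack([gx,gy,np.full_like(gx,z)],-1),i).astype(np.float32)
    return cv2.remap(im,uv[...,0],uv[...,1],cv2.INTER_LINEAR)
def shot(tag=None):
    i=viewer.camera_info("wrist");im=viewer.read_camera("wrist")
    if tag: np.savez(f"pics/{tag}.npz",im=im,**{k:np.array(i[k]) for k in("camera_matrix","R","t")})
    return im,i
def pin(n,i,cam="wrist"):
    R=np.array(i["R"]);t=np.array(i["t"])
    return [(n,round(d["confidence"],2),(R.T@(np.array(d["at"])-t)).round(1).tolist()) for d in viewer.pinpoint(n,cam)]
E
python3 - <<'E'
from h import *
p=robot.observe()["tcp_pos"]
robot.servo_line([p[0],p[1],330],feed=200)
for tag,pos,names in(("wb",[470,-372,330],("blank",)),("wj",[450,30,380],("jig","jig_corner","gauge","gauge_eye","long_fence","short_fence")),("ws",[520,240,380],("peg_root","peg_tip","peg_stand"))):
    robot.movep(pos,rot(0)); im,i=shot(tag)
    R=i["R"];print(tag,"cam",(-np.array(R).T@np.array(i["t"])).round())
    for n in names: print(pin(n,i))
    if tag=="wb":a=ortho(im,i,(515,-372),50,75,2)
    if tag=="wj":b=ortho(im,i,(505,30),27,110,2);c=ortho(im,i,(505,30),132,75,2)
    if tag=="ws":d=ortho(im,i,(570,270),130,75,2)
pad=lambda x:cv2.copyMakeBorder(x,0,440-x.shape[0],0,0,cv2.BORDER_CONSTANT)
cv2.imwrite("pics/o1.png",np.hstack([pad(a),pad(b)])[:,:,::-1])
cv2.imwrite("pics/o2.png",np.hstack([c,d])[:,:,::-1])
o=robot.observe();print(o["t"],o["joints"])
E
```

```text
wb cam [ 548. -373.  500.]
[('blank', 0.93, [514.2, -374.8, 0.6])]
wj cam [529.  29. 550.]
[('jig', 0.91, [495.6, 27.0, -0.3])]
[('jig_corner', 0.57, [561.9, -9.4, 12.9])]
[('gauge', 0.95, [439.4, -101.7, 0.7]), ('gauge', 0.92, [341.8, 49.4, 0.9]), ('gauge', 0.87, [469.1, 163.5, 2.2]), ('gauge', 0.84, [506.7, 34.8, 11.9]), ('gauge', 0.71, [343.9, -82.4, -3.4])]
[('gauge_eye', 0.83, [511.8, 35.5, 74.2]), ('gauge_eye', 0.83, [340.0, 48.3, 66.9]), ('gauge_eye', 0.75, [467.4, 163.1, 64.1]), ('gauge_eye', 0.64, [438.1, -102.4, 64.9]), ('gauge_eye', 0.56, [337.7, -80.2, 66.0])]
[('long_fence', 0.98, [489.0, -20.3, 10.5]), ('long_fence', 0.67, [513.0, 33.1, 73.9]), ('long_fence', 0.64, [564.5, -13.3, 12.7])]
[('short_fence', 0.85, [571.5, 31.3, 10.1])]
ws cam [599. 239. 550.]
[('peg_root', 0.8, [571.2, 311.6, 127.7])]
[('peg_tip', 0.6, [573.4, 246.9, 135.9]), ('peg_tip', 0.28, [516.0, -369.8, 3.1]), ('peg_tip', 0.23, [559.4, -10.3, 10.7])]
[('peg_stand', 0.56, [566.7, 302.7, -1.8]), ('peg_stand', 0.16, [511.8, -373.8, 4.5])]
6.2833 [ 0.02857413  0.28486292 -0.64996288  1.54647575  0.17576423  1.36885764
 -2.21073918]
```

View pics/o1.png

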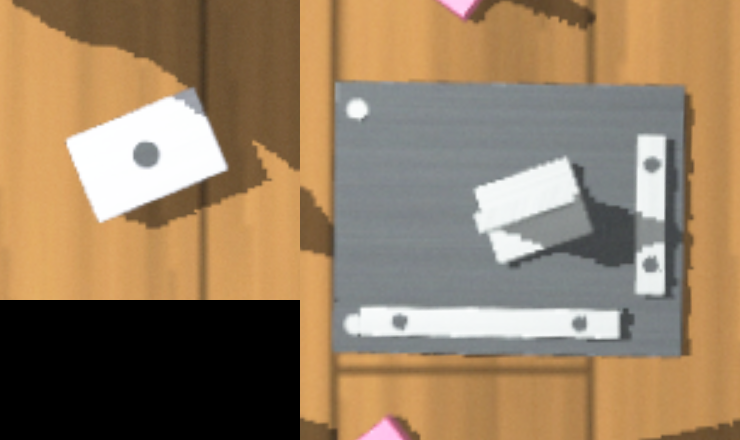

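View pics/o2.png

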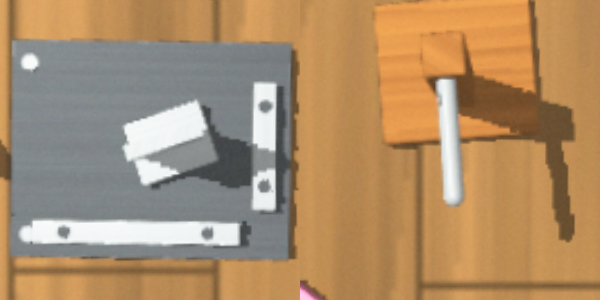

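The wrist views show the blank centred at ortho (147,155) with yaw ≈ 22.7°. The corner of the jig faces is at ortho (636,312), about (563,-16), with jig yaw ≈ -0.9°. The grey gauge is turned about 20° and the stand about 4°. I'll take closer views of the gauge and the peg.

Run:
```python
from h import *
robot.movep([495,262,190],rot(0)); im,i=shot("ws2")
for n in("peg_root","peg_tip","peg_stand"):print(pin(n,i))
d=ortho(im,i,(570,270),130,50,4)
robot.servo_line([440,170,260],feed=300)
robot.movep([440,30,200],rot(0)); im,i=shot("wj2")
print("cam",(-np.array(i["R"]).T@np.array(i["t"])).round())
for n in("gauge","gauge_eye","jig_corner","jig"):print(pin(n,i))
c=ortho(im,i,(510,35),132,50,4)
cv2.imwrite("pics/o3.png",np.hstack([c,d])[:,:,::-1])
o=robot.observe();print(o["t"],o["joints"])
```

```text
[('peg_root', 0.6, [569.0, 310.4, 129.5])]
[('peg_tip', 0.75, [572.9, 247.8, 137.0])]
[('peg_stand', 0.67, [564.8, 302.5, 0.8])]
cam [520.  32. 370.]
[('gauge', 0.84, [341.7, -80.4, -3.7]), ('gauge', 0.83, [509.0, 34.8, 10.2]), ('gauge', 0.82, [469.2, 162.8, 0.2]), ('gauge', 0.76, [438.8, -99.2, -1.5]), ('gauge', 0.71, [339.7, 51.4, 1.0])]
[('gauge_eye', 0.95, [463.3, 162.6, 64.5]), ('gauge_eye', 0.9, [340.0, 49.5, 65.4]), ('gauge_eye', 0.89, [511.1, 35.1, 77.0]), ('gauge_eye', 0.88, [439.0, -97.9, 62.9]), ('gauge_eye', 0.37, [560.8, -9.6, 10.8])]
[('jig_corner', 0.97, [559.7, -9.7, 14.1]), ('jig_corner', 0.34, [336.5, 327.4, 3.5])]
[('jig', 0.63, [498.5, 31.0, 0.6])]
8.7583 [ 0.3698805   0.18094011 -0.56410342  2.07470446  0.12134362  0.91584059
 -1.82879479]
```

View pics/o3.png

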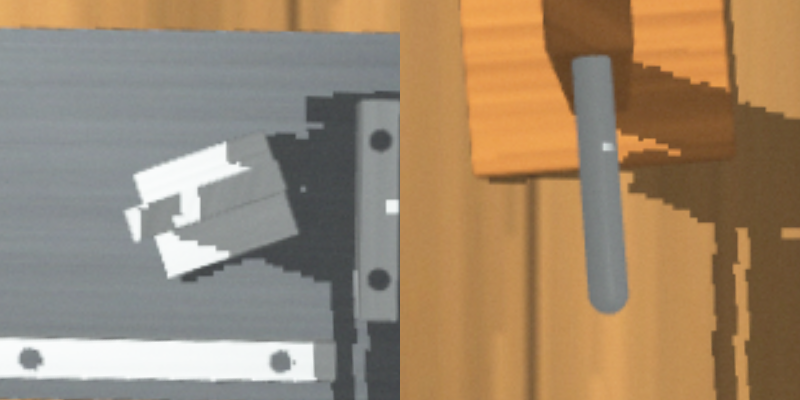

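The left crop confirms the grey steel gauge in the jig: foot centre at (217,206), or about (511.5,34.5), with yaw ≈ 18.3°. In the right crop the peg runs from (591,57) to (608,312), so its root is at (567.6,306.6) and its yaw is ≈ 4°. Grasping now.

Run:
```python
from h import *
yg=np.radians(18.3); ys=np.radians(4)
robot.movep([511.3,34.7,180],rot(yg)); robot.servo_line([511.3,34.7,98],feed=120)
f0=np.array(robot.observe()["contact_force"])
g=grip(0.0,30); o=robot.observe();print(g,o["grip_width"],o["grip_force"],o["t"])
robot.servo_line([511.3,34.7,235],feed=150)
o=robot.observe();print("w",o["grip_width"],(np.array(o["contact_force"])-f0).round(1))
root=np.array([567.6,306.6]);d=np.array([np.sin(ys),-np.cos(ys)])
P=lambda s,z:[*(root+s*d),z]
robot.movep(P(92,235),rot(ys))
robot.servo_line(P(92,156),feed=150)
i=viewer.camera_info("side");im=viewer.read_camera("side")
for n in("gauge_eye","peg_tip","peg_root"):print(pin(n,i,"side"))
im2=viewer.read_camera("scene");i2=viewer.camera_info("scene")
for n in("gauge_eye","peg_tip","peg_root"):print(pin(n,i2,"scene"))
a=cv2.resize(im[230:430,130:330],(400,400));b=cv2.resize(im2[180:300,380:500],(400,400))
cv2.imwrite("pics/p4.png",np.hstack([a,b])[:,:,::-1])
o=robot.observe();print(o["t"],o["tcp_pos"],o["joints"],np.array(o["contact_force"]).round(1))
```

```text
False 0.08637053726553252 29.996736645698547 11.225
w 0.085385860252865 [-0.  -1.5 -3.9]
[('gauge_eye', 0.85, [440.2, -100.9, 63.2]), ('gauge_eye', 0.79, [345.9, 49.2, 66.2]), ('gauge_eye', 0.78, [581.0, 217.8, 136.0]), ('gauge_eye', 0.7, [344.6, -80.1, 68.4]), ('gauge_eye', 0.68, [570.6, 309.0, 0.4]), ('gauge_eye', 0.56, [469.3, 165.9, 63.8])]
[('peg_tip', 0.76, [570.9, 247.3, 127.8])]
[('peg_root', 0.74, [433.1, -203.2, 0.9]), ('peg_root', 0.62, [567.2, 309.0, 127.3])]
[('gauge_eye', 0.93, [338.5, 44.5, 64.9]), ('gauge_eye', 0.78, [344.9, -80.5, 66.3]), ('gauge_eye', 0.77, [470.8, 164.2, 66.7]), ('gauge_eye', 0.72, [438.0, -100.5, 66.5]), ('gauge_eye', 0.62, [578.7, 214.7, 133.5])]
[('peg_tip', 0.87, [577.5, 244.5, 134.1]), ('peg_tip', 0.16, [576.0, 214.0, 136.3])]
[('peg_root', 0.64, [568.6, 306.0, 121.5])]
14.15 [574.20779037 214.90001047 156.48361428] [ 0.00626422  0.54429578 -0.56752557  1.71933517  0.34268232  0.97765718
 -2.1905632 ] [-0.7 -0.1 -3.2]
```

View pics/p4.png

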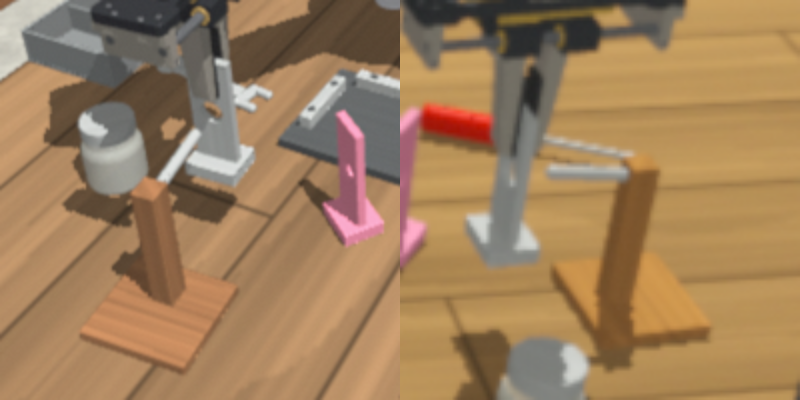

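The side crop shows the peg tip pointing at the eye, with the eye about 2–3 mm to +x. I'll shift the gauge and insert it, watching the force.

Run:
```python
from h import *
ys=np.radians(4);root=np.array([567.6-2,306.6]);d=np.array([np.sin(ys),-np.cos(ys)])
P=lambda s,dz=0:[*(root+s*d),125+s*np.tan(.14)+20+dz]
robot.servo_line(P(85),feed=80)
f0=np.array(robot.observe()["contact_force"])
for s in (75,65,55,45,35,32):
    robot.servo_line(P(s),feed=50);f=np.array(robot.observe()["contact_force"])-f0;print(s,f.round(1))
    if np.abs(f).max()>6:break
else:
    for dz in(-2,-4,-5,-6,-7,-8):
        robot.servo_line(P(32,dz),feed=20);f=np.array(robot.observe()["contact_force"])-f0;print(dz,f.round(1))
        if f[2]>2.5:break
i=viewer.camera_info("side");im=viewer.read_camera("side");im2=viewer.read_camera("scene")
a=cv2.resize(im[230:430,130:330],(400,400));b=cv2.resize(im2[180:300,380:500],(400,400))
cv2.imwrite("pics/p5.png",np.hstack([a,b])[:,:,::-1])
o=robot.observe();print(o["t"],o["tcp_pos"])
```

```text
75 [-0.3 -0.4  0.4]
65 [-0.4  0.2 -0.3]
55 [-0.2 -0.5  0.6]
45 [ 0.6 -0.2  0.2]
35 [-0.3 -0.4  0.1]
32 [ 0.5 -0.8  0.8]
-2 [-0.3 -0.4  0.3]
-4 [0.2 0.3 0.4]
-5 [-0.1 -0.7  0.7]
-6 [ 0.1 -0.9  2.2]
-7 [-1.8 -2.   9.4]
17.75 [568.15253145 274.83538343 143.43205282]
```

View pics/p5.png

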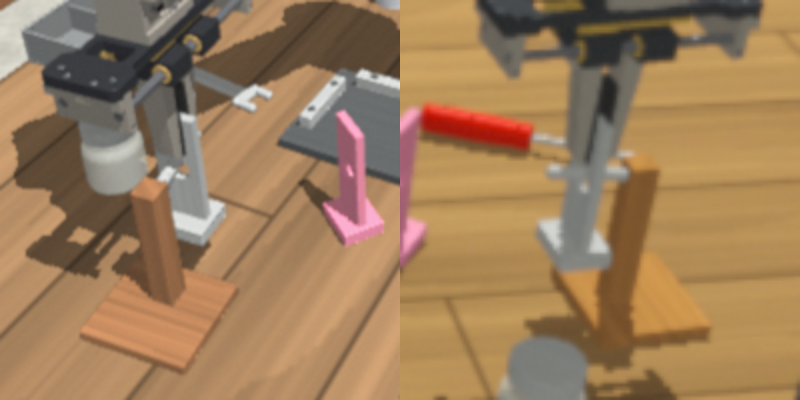

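The peg goes through the eye, and the gauge touched down 6–7 mm below concentric, as expected. Next: release it, check, then grip the blank.

Run:
```python
from h import *
p=np.array(robot.observe()["tcp_pos"])
robot.servo_line(p+[0,0,.6],feed=10)
grip(0.3); robot.hold(0.4); robot.servo_line(p+[0,0,75],feed=100)
im=viewer.read_camera("side");im2=viewer.read_camera("scene")
for c in("side","scene"):
    i=viewer.camera_info(c)
    for n in("gauge","gauge_eye"):print(c,[x for x in pin(n,i,c) if x[2][1]>200])
a=cv2.resize(im[230:430,130:330],(400,400));b=cv2.resize(im2[180:300,380:500],(400,400))
cv2.imwrite("pics/p6.png",np.hstack([a,b])[:,:,::-1])
o=robot.observe();print(o["t"],np.array(o["contact_force"]).round(1))
# jig yaw / corner from first overhead picture: working-face edges at z=27
z=np.load("pics/wj.npz");i={k:z[k] for k in("camera_matrix","R","t")}
c0=(505,30);h=110;s=4;g=cv2.cvtColor(ortho(z["im"],i,c0,27,h,s),cv2.COLOR_RGB2GRAY).astype(float)
W=lambda u,v:(c0[0]+(u-h*s)/s,c0[1]-(v-h*s)/s)
pts=[]
for u in range(150,610,5): # long fence, scan rows
    v0=int((30+16+h-30)*s-0); v=np.arange(int((h+46-6)*s),int((h+46+6)*s)); k=np.argmax(np.diff(g[v,u])); pts.append(W(u,v[k]+.5))
L=cv2.fitLine(np.float32(pts),cv2.DIST_HUBER,0,.01,.01).ravel();print("long",L,np.degrees(np.arctan2(L[1],L[0])*1)%180)
pts=[]
for v in range(280,560,5):
    u=np.arange(int((h+58.5-7)*s),int((h+58.5+7)*s)); k=np.argmax(np.diff(g[v,u])); pts.append(W(u[k]+.5,v))
S=cv2.fitLine(np.float32(pts),cv2.DIST_HUBER,0,.01,.01).ravel();print("short",S,np.degrees(np.arctan2(S[1],S[0]))%180-90)
A=np.array([L[:2],-S[:2]]).T;k=np.linalg.solve(A,S[2:]-L[2:]);print("corner",L[2:]+k[0]*L[:2])
```

```text
side [('gauge', 0.8, [575.0, 273.0, 55.4])]
side [('gauge_eye', 0.69, [574.7, 275.4, 125.4])]
scene [('gauge', 0.89, [573.5, 273.2, 57.3])]
scene [('gauge_eye', 0.62, [573.6, 275.1, 122.5]), ('gauge_eye', 0.26, [572.0, 302.9, 121.2])]
20.125 [-0.6  0.1  0.5]
long [ 9.99990523e-01 -4.36001038e-03  4.89617126e+02 -1.38433485e+01] 179.75018
short [5.670116e-03 9.999839e-01 5.628000e+02 3.787500e+01] -0.3248825
corner [562.50494  -14.161143]
```

View pics/p6.png

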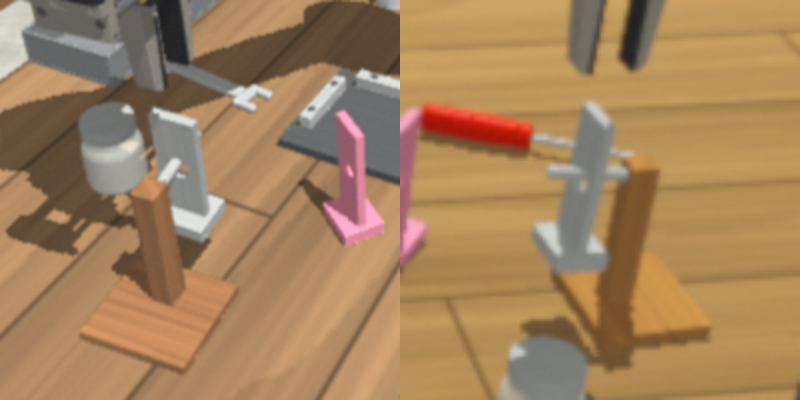

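The gauge hangs free on the peg, with the eye around the peg at (175,170) in the left half. Now the blank.

Run:
```python
from h import *
yb=np.radians(22.7); yj=np.radians(-0.6)
p=np.array(robot.observe()["tcp_pos"]);robot.servo_line([p[0]-30,p[1]-60,270],feed=300)
robot.movep([513.8,-374.6,110],rot(yb)); grip(1.0)
robot.servo_line([513.8,-374.6,24],feed=120)
print(grip(0.0,40)); o=robot.observe();print("w",o["grip_width"]*92,o["grip_force"])
robot.servo_line([513.8,-374.6,200],feed=200)
o=robot.observe();print("w",o["grip_width"]*92,np.array(o["contact_force"]).round(1))
robot.movep([518,18,200],rot(yj))
robot.servo_line([518,18,42],feed=150);robot.hold(.3)
f0=np.array(robot.observe()["contact_force"]);print("air",f0.round(1))
for z in np.arange(40,32,-.5):
    robot.servo_line([518,18,z],feed=20);o=robot.observe();f=np.array(o["contact_force"])-f0
    if f[2]>4:break
print(z,f.round(1),np.array(o["wrist_torque"]).round(2),o["t"])
for n in("wd",): im,i=shot(n)
print(pin("blank",i),pin("jig_corner",i))
cv2.imwrite("pics/o7.png",ortho(im,i,(530,10),40,75,4)[:,:,::-1])
```

```text
False
w 44.55102406540552 39.99919652938843
w 44.63811793018476 [-0.5 -0.5 -3.9]
air [-0.4 -1.  -3.3]
35.5 [-1.6  0.4  7.6] [ 0.02  0.54 -0.05] 31.9
[('blank', 0.82, [521.6, 19.6, 11.7])] [('jig_corner', 0.55, [561.6, -9.6, 9.0])]
```

View pics/o7.png

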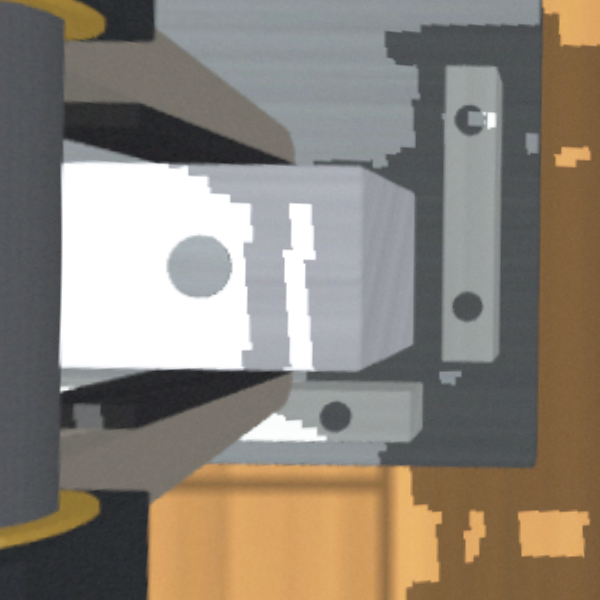

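The blank is seated on the plate with a clear gap to both fences. Now I'll press it to -y against the long fence.

Run:
```python
from h import *
yj=np.radians(-0.6);R=rot(yj)
z=36.0;x,y=518.,18.
robot.servo_line([x,y,z],feed=10)
o=robot.observe();f0=np.array(o["contact_force"]);m0=np.array(o["wrist_torque"]);print(f0.round(1),m0.round(2))
while y>4:
    y-=.5;robot.servo_line([x,y,z],feed=15);o=robot.observe();f=np.array(o["contact_force"])-f0
    if f[1]>10:break
print("y",y,f.round(1),(np.array(o["wrist_torque"])-m0).round(2),o["tcp_pos"],Rn.from_rotvec(o["tcp_rot"]).as_matrix()[:2,0].round(4))
for dy in(-1.2,-.6,0,.6,1.2):
    robot.servo_line([x,y,z],feed=15,rotation=rot(yj+np.radians(dy)));robot.hold(.1)
    o=robot.observe();X=Rn.from_rotvec(o["tcp_rot"]).as_matrix()[:2,0]
    print(dy,(np.array(o["contact_force"])-f0).round(1),(np.array(o["wrist_torque"])-m0).round(2),np.degrees(np.arctan2(X[1],X[0])).round(2),np.round(o["tcp_pos"],2))
robot.servo_line([x,y,z],feed=15,rotation=R)
print(robot.observe()["t"])
```

```text
[-0.7 -0.   0.1] [-0.04  0.13  0.01]
y 4.0 [ 0.9 10.8 -1.8] [ 2.57  0.06 -0.23] [518.02536075   7.53979823  36.09183216] [ 1.     -0.0088]
-1.2 [ 1.1 10.1 -3.3] [ 2.79 -0.13  0.3 ] -1.57 [518.36   7.9   36.11]
-0.6 [ 1.  10.5 -3.6] [2.52 0.03 0.27] -0.98 [518.13   7.61  36.09]
0 [-0.1 10.3 -3.3] [ 2.61  0.03 -0.21] -0.5 [517.99   7.55  36.09]
0.6 [-0.1 10.6 -1.7] [ 2.74  0.15 -0.35] 0.07 [517.85   7.77  36.1 ]
1.2 [-1.4 12.1 -1.1] [ 2.91  0.29 -0.43] 0.67 [517.62   8.1   36.1 ]
41.3
```

The flush yaw is about -0.75° measured: the torque changes sign there and y is lowest. I'll set that, press lightly down and push to +x.

Run:
```python
from h import *
R=rot(np.radians(-0.85));f0=np.array([-.4,-1,-3.3]);m0=np.array([-.04,.13,.01])
x,y,z=518.,3.5,34.5
def rep(t):
    o=robot.observe();M=Rn.from_rotvec(o["tcp_rot"]).as_matrix();f=np.array(o["contact_force"])-f0
    print(t,f.round(1),(np.array(o["wrist_torque"])-m0).round(2),np.round(o["tcp_pos"],2),"yaw",np.degrees(np.arctan2(M[1,0],M[0,0])).round(2),"axis",M[:2,2].round(4),round(o["t"],1),o["grip_width"]*92);return f
robot.servo_line([x,y,z],feed=20,rotation=R);rep("start")
x=525.;robot.servo_line([x,y,z],feed=30);rep("525")
while x<538:
    x+=1;robot.servo_line([x,y,z],feed=20);f=rep(x)
    if f[0]<-12:break
robot.hold(.3);rep("end")
```

```text
start [-4.5 11.6 15. ] [2.52 1.09 0.02] [518.09   7.58  35.98] yaw -0.66 axis [0.001  0.0034] 41.5 45.00538958998848
525 [-9.  12.4 21.1] [ 2.51  2.06 -0.07] [523.27   7.5   36.  ] yaw -0.66 axis [-0.0026  0.0026] 41.9 44.78339269404937
526.0 [-10.9  11.9  23.6] [ 2.43  2.49 -0.03] [523.52   7.5   36.01] yaw -0.67 axis [-0.004   0.0023] 42.2 44.595582314681884
527.0 [-12.   11.8  24. ] [ 2.43  2.49 -0.07] [524.41   7.51  36.01] yaw -0.66 axis [-0.0042  0.0023] 42.4 44.869091476122165
528.0 [-12.   11.2  23.3] [2.41 2.44 0.02] [525.44   7.47  36.  ] yaw -0.67 axis [-0.0041  0.0022] 42.7 44.92619406043417
end [-11.7  11.2  22.5] [2.44 2.45 0.06] [525.42   7.48  36.  ] yaw -0.67 axis [-0.0041  0.0023] 43.0 44.47498082397142
```

Friction from the downward press stopped that early, since x was still tracking the command. I'll ease off the down-press and carry on until x stops moving.

Run:
```python
from h import *
R=rot(np.radians(-0.85));f0=np.array([-.4,-1,-3.3]);m0=np.array([-.04,.13,.01])
x,y,z=527.,3.5,35.5
def rep(t):
    o=robot.observe();M=Rn.from_rotvec(o["tcp_rot"]).as_matrix();f=np.array(o["contact_force"])-f0
    print(t,f.round(1),(np.array(o["wrist_torque"])-m0).round(2),np.round(o["tcp_pos"],2),"yaw",np.degrees(np.arctan2(M[1,0],M[0,0])).round(2),"axis",M[:2,2].round(4),round(o["t"],1));return f
robot.servo_line([x,y,z],feed=20,rotation=R);rep("start")
while x<545:
    x+=1;robot.servo_line([x,y,z],feed=20);f=rep(x)
    if f[0]<-20:break
robot.hold(.3);rep("end")
im,i=shot("we");print(pin("blank",i))
cv2.imwrite("pics/o8.png",ortho(im,i,(540,10),27,75,4)[:,:,::-1])
```

```text
start [-4.9 11.9 10.1] [2.66 1.16 0.  ] [525.54   7.44  36.06] yaw -0.68 axis [-0.0019  0.0035] 43.2
528.0 [-7.9 11.7 13.2] [ 2.56  1.71 -0.05] [525.71   7.46  36.07] yaw -0.68 axis [-0.0037  0.0031] 43.5
529.0 [-10.2  12.1  13.7] [ 2.62  1.8  -0.07] [526.47   7.46  36.07] yaw -0.67 axis [-0.0042  0.0029] 43.7
530.0 [-9.  11.2 14.2] [ 2.61  1.79 -0.05] [527.52   7.46  36.09] yaw -0.68 axis [-0.0041  0.003 ] 44.0
531.0 [-8.2 12.2 14.3] [2.59 1.82 0.  ] [528.53   7.41  36.07] yaw -0.68 axis [-0.0041  0.0029] 44.2
532.0 [-9.8 11.3 15.9] [ 2.52  2.18 -0.03] [528.84   7.43  36.08] yaw -0.68 axis [-0.0054  0.0027] 44.5
533.0 [-13.9  11.   19.3] [ 2.6   2.69 -0.03] [528.83   7.4   36.07] yaw -0.67 axis [-0.0074  0.0022] 44.7
534.0 [-15.9  11.7  22.8] [2.61 3.27 0.01] [528.87   7.44  36.08] yaw -0.67 axis [-0.0092  0.0019] 45.0
535.0 [-18.8  11.2  25. ] [2.68 3.9  0.02] [528.88   7.41  36.1 ] yaw -0.67 axis [-0.0112  0.0014] 45.2
536.0 [-22.   11.1  29. ] [2.67 4.4  0.  ] [528.96   7.44  36.16] yaw -0.66 axis [-0.013   0.0011] 45.5
end [-21.   12.2  28.3] [ 2.69  4.41 -0.07] [528.94   7.43  36.17] yaw -0.66 axis [-0.0129  0.001 ] 45.8
[('blank', 0.97, [530.3, 6.5, 13.0])]
```

View pics/o8.png

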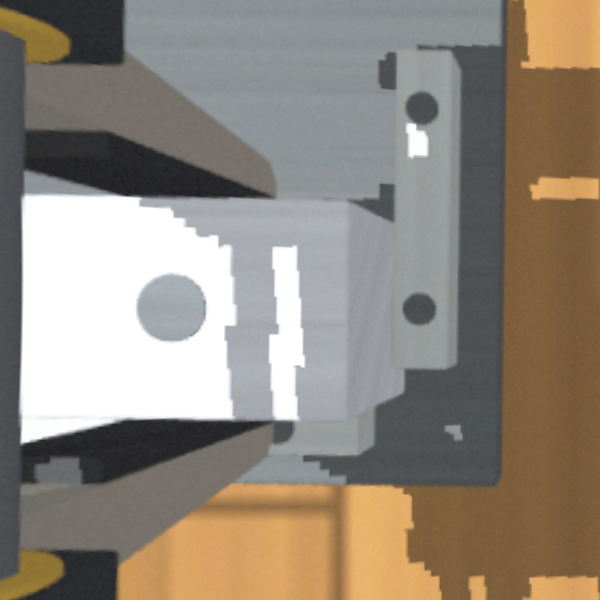

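The blank stopped at x≈528.85 while the force kept rising, so it is against both fences. The extra push only tilts it, so I'll back off to a moderate push and level the tool.

Run:
```python
from h import *
f0=np.array([-.4,-1,-3.3])
def rep(t):
    o=robot.observe();M=Rn.from_rotvec(o["tcp_rot"]).as_matrix();f=np.array(o["contact_force"])-f0
    print(t,f.round(1),np.array(o["wrist_torque"]).round(2),np.round(o["tcp_pos"],2),"yaw",np.degrees(np.arctan2(M[1,0],M[0,0])).round(2),"axis",M[:2,2].round(4),round(o["t"],1),o["grip_force"]);return M[:2,2]
base=Rn.from_rotvec(rot(np.radians(-0.85)))
robot.servo_line([533,3.5,35.2],feed=15,rotation=base.as_rotvec());a=rep("back")
c=np.zeros(2)
for k in range(3):
    c-=a   # tilt command: tool axis (0,0,-1) shifts by c
    T=Rn.from_rotvec([c[1],-c[0],0])*base
    robot.servo_line([533,3.5,35.2],feed=15,rotation=T.as_rotvec());robot.hold(.3);a=rep(c.round(4))
```

```text
back [-13.6  11.1  21.9] [2.5  3.07 0.  ] [528.9    7.44  36.09] yaw -0.66 axis [-0.0071  0.002 ] 46.2 40.00396549701691
[ 0.0071 -0.002 ] [-13.2  12.4  20.7] [2.58 3.1  0.  ] [528.83   7.44  35.95] yaw -0.67 axis [-0.0002  0.0001] 46.8 40.00390648841858
[ 0.0073 -0.0021] [-13.7  12.   20.2] [2.6  3.16 0.04] [528.84   7.43  35.94] yaw -0.67 axis [-0. -0.] 47.3 40.00392436981201
[ 0.0073 -0.0021] [-13.1  11.6  21. ] [2.62 3.14 0.  ] [528.82   7.49  35.95] yaw -0.67 axis [-0.  0.] 47.9 40.00399053096771
```

Run:
```python
from h import *
viewer.read_camera("side");i=viewer.camera_info("side")
print([x for x in pin("gauge_eye",i,"side") if x[2][1]>200])
print(robot.job_done())
```

```text
[('gauge_eye', 0.68, [573.9, 277.5, 122.4])]
the job is handed in; nothing more can be done
None
```

The gauge hangs by its eye on the peg, released. The blank lies flat in the jig corner, still held pressed against both fences with about 12–13 N on each, and the job was handed in at about 48 s.

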